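# Sweep the shards off the clearing board

## Task

Clear the four broken shards off the white board into the red bin with the scraper: set its sole down on the board at the end away from the bin, behind the shards, so that you feel it bear lightly on the board (between 2 and 20 N), and keep it bearing like that all the way as you sweep them off the other end; the shards are sharp, so never touch them with the fingers. Then stand the scraper back upright in its blue tray, and leave the other pots, the brush and the finished vases alone.

Things in the scene. Friction and masses are not known exactly. Their poses are not given: they have to be found in the camera images.
- board: Fixed white plaster board on a grey plinth, 200 (x) x 340 (y) mm. Its flat top is packed up to 88 to 106 mm above the table; that height differs each time, is not in this pose and has to be felt. Wooden rails 12 mm wide, 18 mm above the top, along both long sides, 176 mm clear between them; the short ends (+y, -y) are open, no lip. Origin: on the table under its centre; y along the board.
- bin: Fixed open red plastic waste bin, 200 (x) x 190 (y) x 66 mm high, walls 5 mm, standing against one open end of the board (either one), its near wall tucked 12 mm under the board's end so that there is no gap. Origin: centre of the underside; axes parallel to the board's.
- crate: Fixed open wooden crate of the same size as the bin, full of small finished vases up to 90 mm above the table, against the other end of the board. No shard belongs there. Origin: centre of the underside.
- tray: Fixed shallow blue tool tray beyond the board, 100 (x) x 210 (y) x 22 mm, walls 4 mm, floor 4 mm thick. Origin: centre of the underside, z up.
- scraper: Loose hand scraper, about 0.28 kg, standing upright on its flat sole in the tray: dark wooden foot 40 (x) x 156 (y) x 34 mm high with an upright yellow handle centred on it, 28 (x) x 64 (y) mm thick, from 34 to 124 mm above the sole. Origin: centre of the sole (its lowest face), z up. Its long side (y) is the pushing edge's length; take the handle from above across its 28 mm.
- shard_foot: Sharp terracotta shard, a curved piece of a pot's foot, about 38 x 82 x 22 mm. Origin: a point inside the piece, near its middle seen from above; long along y.
- shard_prop: Sharp grey broken kiln prop, about 34 x 85 x 24 mm. Origin: a point inside the piece, near its middle seen from above; long along y.
- shard_rim: Sharp blue-and-white shard of a rim, about 46 x 82 x 18 mm. Origin: a point inside the piece, near its middle seen from above; long along y.
- shard_slab: Sharp brick-red chunk of kiln slab, about 48 x 70 x 18 mm. Origin: a point inside the piece, near its middle seen from above; long along y.
- vase: Loose finished terracotta vase, 110 mm wide, 210 mm tall; bystander. Origin: centre of the underside.
- egg: Loose white egg-shaped pot, 100 mm wide, 130 mm tall; bystander. Origin: centre of the underside.
- mug: Loose blue-and-white mug, 84 mm wide, 95 mm tall; bystander. Origin: centre of the underside.
- jar: Loose amber jar, 80 mm wide, 110 mm tall; bystander. Origin: centre of the underside.
- bowl: Loose white bowl, 110 mm wide, 50 mm tall; bystander. Origin: centre of the underside.
- brush: Loose brush, 190 mm long, lying on the table; bystander. Origin: its middle, on the underside.

How it is judged:
By the outcome, as a careful person would: the job done as asked, in the order asked, and still so for the second after the job is handed in, with the robot touching nothing.
It also fails if it takes over 59 s, if anything falls off the work surface, if the arm or the gripper's body presses on something with over 40 N, if the wrist force passes 120 N, or if a joint passes its speed limit or range.

## Robot

A 6-joint arm with a two-finger parallel gripper is mounted at the origin on the work surface. World frame = base frame: x ahead of the robot, y to its left, z up, the work surface at z = 0. Lengths are in m, angles in degrees, forces in N, time in s.
With the tool pointing down it reaches from about 0.4 to 0.825 m from the base axis. Payload 7 kg.
Tool frame: the origin (TCP) lies between the finger pads; the fingertips stand 11 mm ahead of it and the grasp point (between the pads) lies 8 mm behind it; z points along the fingers, y is the direction in which the jaws open and shut (so a half turn about z gives the same grasp; the last joint's range is limited). The gripper opens to 88 mm and grips with 3 to 60 N. Pads are 19 mm wide; open, the fingers measure 130 mm over their backs; the gripper's body (78 mm by 193 mm) begins 47 mm behind the grasp point.
Start: joints at [-56.316, 20.546, 0.682, 0, -70.136, -16.507], TCP at [0.199, -0.645, 0.238] pointing down, gripper open.
Joint ranges: [-176.03, 176.03], [-82.01, 121.73], [-58.28, 71.71], [-173.87, 95.51], [-174.79, -0.11], [-173.66, 173.66]. Speed limits (degrees/s): [136.94, 136.94, 172.46, 180, 180, 180].

## Interface

Orientations are given as [roll, pitch, yaw] about the fixed x, y, z axes, in that order (R = Rz(yaw) Ry(pitch) Rx(roll)).
In Python, from plant import r gives the robot as it stands.
- The arm moves only by the shell command python3 -m inch 'ROWS' [OPENING] [FORCE]. ROWS is JSON, a list of rows, each an object of numbers: "x", "y", "z": the shift along the tool's x, y, z as a fraction of full scale; "yaw": the turn about the tool's z as a fraction of full scale. In form: [{"x": .., "y": .., "z": .., "yaw": ..}, ...]. A call has 1 to 5 rows; each row shifts and turns the pose as measured when the row begins, along the tool's axes as they then stand; what a row does not reach is not made up. Full scale, the value 1, is 0.025 m for a shift and 4 degrees for a turn. A row lasts 1/12 s, in which the tool goes at most 41.7 mm and 7.16 degrees, less where a joint would pass 70% of its speed; a pose out of reach is approached as far as the arm can. A call with a number of a shift or a turn outside -1 to 1 is refused whole. A call with a gripper value outside its range is refused whole. OPENING is the opening, from -1 (shut) to 1 (fully open), set as the call begins (- or left out, the last holds). The fingers move at their own pace and stop on an object; FORCE is the grip in N (left out, the last holds). Time passes only in rows, so rows that do not move let the fingers close. It gives the time, the measured TCP pose, the force and the opening at its end, in the units of the state.
- r.get_state(): the state, without advancing time (a new reading comes with each control period).
- r.capture(name): name is "side" or "top"; returns (picture, depth): 480x640x3 uint8, red, green, blue; 480x640 float32, m along the optical axis (not along the pixel's ray), 0 where there is no reading.
- r.camera_info(name): a dict with "mtx" (3x3 intrinsics, pixels), "pose" (4x4, takes a point from camera to world coordinates). Camera axes: x right, y down, z forward; pixel columns grow to the right and rows downward; lengths in m; the calibration is good to about 2 mm. A picture is of the moment at which its call begins. camera_info takes no time and is no camera call.
- r.close_job(): hands the job in, once; it reports no verdict.
The state is a dict: "time_s": time; "joints": joint angles; "qd": joint speeds; "joint_torque": joint torques, N m; "tcp_pos": TCP position; "eef_rot": TCP orientation; "contact_force": force on the tool from outside, world axes, zero at the start; "moment": the same for the moment, N m; "gripper_width": finger opening in m.
Only numpy, scipy, OpenCV 4.12 (cv2) and the standard library are available. Lean on these libraries where they do the work, as an engineer would, in place of code of your own. Each camera call takes 0.05 s, during which the arm holds its last target. There are 200 camera calls.

## Working session

There is one attempt and no reset: what is moved stays moved. The work goes in short steps, Python scripts to look and compute and a shell command to move; the robot and the scene stay as the last step left them, time stands still between calls to the robot, and variables do not carry over. Pictures are saved under pics/ and viewed, about 8 in all and at most 12, crops included, and the job is handed in when it is done.

```bash
ls; mkdir -p pics
cat > h.py <<'E'
import numpy as np, cv2
from plant import r
def cap(n):
    im,d=r.capture(n); i=r.camera_info(n); K=np.array(i["mtx"]);T=np.array(i["pose"])
    v,u=np.mgrid[:480,:640]
    P=np.stack([(u-K[0,2])/K[0,0]*d,(v-K[1,2])/K[1,1]*d,d],-1)@T[:3,:3].T+T[:3,3]
    P[d==0]=np.nan
    return im,P
def save(im,f): cv2.imwrite("pics/"+f,im[:,:,::-1])
E
python3 - <<'E'
from h import *
for n in("top","side"):
    im,P=cap(n); save(im,n+"0.png"); np.save(n+"0.npy",P)
    print(n,r.camera_info(n)["pose"])
print(r.get_state())
E
```

```text
pics
top [[-0.01808877 -0.98390063  0.17779859  0.36441333]
 [-0.99976199  0.01562988 -0.01522068  0.01499448]
 [ 0.01219666 -0.1780316  -0.98394918  1.19625622]
 [ 0.          0.          0.          1.        ]]
side [[ 0.74598866 -0.45308247  0.488075   -0.13485869]
 [-0.66577049 -0.48996642  0.56274556 -0.78516999]
 [-0.01582979 -0.74474773 -0.66715833  1.01936204]
 [ 0.          0.          0.          1.        ]]
{'time_s': 0.1, 'joints': array([-5.63190608e+01,  2.05893294e+01,  6.36749029e-01, -1.65539510e-02,
       -7.01372147e+01, -1.65078221e+01]), 'qd': array([ 0.00389226, -0.10078444,  0.22685412, -0.0186556 ,  0.03658709,
       -0.03563417]), 'joint_torque': array([-2.97608225e-03, -5.84162736e+01,  2.93748701e+01,  7.01567575e+00,
        1.01236129e-02, -8.56055203e-05]), 'tcp_pos': array([ 0.1991407 , -0.64448936,  0.23668027]), 'eef_rot': array([ 1.79909484e+02, -1.05962327e-02, -1.62832511e+02]), 'contact_force': array([ 0.93346779, -0.02147911,  0.22128702]), 'moment': array([ 0.00427305, -0.03811966, -0.02776599]), 'gripper_width': 0.08778213786493361}
```

View pics/top0.png

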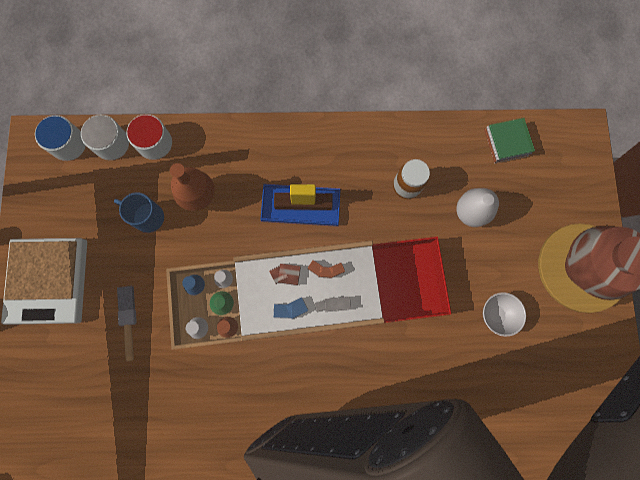

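View pics/side0.png

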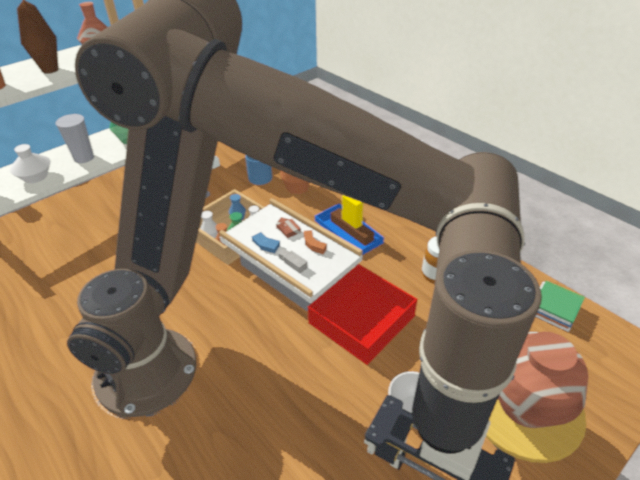

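The top view shows the board at about (308,288) with the bin on the right (-y) and the crate on the left (+y). The scraper handle is at (303,193) in the blue tray, and the shards span columns 270–360. In the side view the arm covers nothing on the board.

Run:
```python
from h import *
im=cv2.imread("pics/top0.png")[:,:,::-1]; P=np.load("top0.npy")
hsv=cv2.cvtColor(np.ascontiguousarray(im),cv2.COLOR_RGB2HSV).astype(int); H,S,V=hsv[...,0],hsv[...,1],hsv[...,2]
v,u=np.mgrid[:480,:640]
def rep(n,m):
    q=P[m&np.isfinite(P[...,2])]; 
    rc=cv2.minAreaRect((q[:,:2]*1000).astype(np.float32)); 
    print(n,len(q),"rect",np.round(rc[0],1),np.round(rc[1],1),round(rc[2],2),"z",np.round(np.percentile(q[:,2],[2,50,98])*1000,1),"x",np.round(np.percentile(q[:,0],[0,100])*1000),"y",np.round(np.percentile(q[:,1],[0,100])*1000))
def box(a,b,c,d): return (u>=a)&(u<=c)&(v>=b)&(v<=d)
z=P[...,2]
rep("handle top",box(285,180,322,206)&(H>20)&(H<35)&(S>150)&(z>.11))
rep("foot",box(270,188,336,215)&(z>.028)&(z<.05))
rep("tray",box(255,180,345,230)&(H>105)&(H<125)&(S>150)&(z>.012)&(z<.035))
bd=box(225,235,390,340)&(z>.075)&(S<50)&(V>120)
rep("board white",bd)
rep("boardrails",box(160,230,390,355)&(z>.1)&(z<.13)&(S>60))
rep("bin",box(370,230,460,330)&((H<8)|(H>172))&(S>180)&(z>.055)&(z<.08))
for n,b in dict(slab=(268,258,307,288),foot=(307,256,356,282),rim=(270,292,312,322),prop=(312,290,366,315)).items():
    rep(n,box(*b)&(z>np.nanmedian(z[bd])+.006))
print(np.nanmedian(z[bd]))
# angle of board far rail edge
```

```text
handle top 309 rect [700.7  23.2] [62.2 27.9] 89.03 z [112.5 127.2 131.2] x [687. 715.] y [-8. 54.]
foot 608 rect [700.8  22.9] [155.4  40.6] 87.87 z [30.8 37.4 44.6] x [679. 723.] y [-55. 100.]
tray 282 rect [694.5  30.8] [208.8 100.8] 85.77 z [13.8 20.9 25.9] x [637. 751.] y [-75. 136.]
board white 8167 rect [455.1  29.1] [176.2 369.2] 6.08 z [ 99.5 103.9 125.7] x [352. 561.] y [-162.  219.]
boardrails 2671 rect [456.1  14. ] [200.2 339.6] 6.07 z [104.5 121.8 127.8] x [341. 572.] y [-164.  193.]
bin 393 rect [ 483.5 -248. ] [199.6 170.2] 6.75 z [56.2 64.9 69.7] x [379. 590.] y [-341. -152.]
slab 509 rect [500.3  73.8] [80.2 59.5] 81.2 z [115.  121.6 125.5] x [468. 535.] y [ 32. 109.]
foot 391 rect [501.8 -43.5] [113.1  36.7] 84.78 z [112.6 125.7 129.7] x [481. 524.] y [-98.  13.]
rim 476 rect [410.4  54.3] [42.4 85.8] 12.41 z [117.2 121.7 126. ] x [390. 436.] y [ 9. 95.]
prop 430 rect [414.4 -42.8] [41.3 85.2] 2.87 z [119.1 127.1 131.3] x [395. 436.] y [-85.  -0.]
0.1038856197924185
```

Board yaw is +6.1°, with its centre at (456,14) mm. The bin is at -y. The scraper is at (701,23) with yaw about -2°. The sizes match the given ones. I'll rise and turn the tool to yaw -92°.

```bash
cat > st.py <<'E'
import sys
from h import *
s=r.get_state(); p=s["tcp_pos"]*1000; yaw=s["eef_rot"][2]; a=np.radians(yaw)
print("t",round(s["time_s"],2),"p",p.round(1),"rot",s["eef_rot"].round(2),"F",s["contact_force"].round(1),"M",s["moment"].round(2),"w",round(s["gripper_width"]*1000,1),"j",s["joints"].round(0))
if len(sys.argv)>1:
    t=np.array([float(x) for x in sys.argv[1:4]])-p; dy=(float(sys.argv[4])-yaw+180)%360-180
    X=np.array([np.cos(a),np.sin(a)]);Y=np.array([np.sin(a),-np.cos(a)])
    print("units x %.2f y %.2f z %.2f yaw %.2f"%(t[:2]@X/25,t[:2]@Y/25,-t[2]/25,-dy/4))
E
python3 -c "
from h import *
P=np.load('top0.npy')
q=P[np.isfinite(P[...,2])]
for y in np.arange(-.8,.3,.1):
  print(round(y,1),[int(1000*q[(abs(q[:,1]-y)<.05)&(abs(q[:,0]-x)<.05),2].max(initial=0)) for x in np.arange(.2,.9,.1)])"
python3 -m inch '[{"z":-1,"yaw":-1},{"z":-1,"yaw":-1},{"z":-1,"yaw":-1},{"yaw":-1},{"yaw":-1}]' 1
python3 -m inch '[{"yaw":-1},{"yaw":-1},{"yaw":-1},{"yaw":-1},{"yaw":-1}]'
python3 -m inch '[{"yaw":-1},{"yaw":-1},{"yaw":-1},{"yaw":-1},{"yaw":-1}]'
python3 st.py 700.5 23 200 -92
```

```text
-0.8 [7, 8, 8, 0, 6, 10, 7]
-0.7 [7, 8, 260, 295, 260, 9, 8]
-0.6 [9, 8, 260, 295, 259, 6, 46]
-0.5 [8, 55, 56, 8, 116, 126, 45]
-0.4 [7, 682, 54, 7, 125, 133, 8]
-0.3 [759, 740, 70, 71, 70, 115, 115]
-0.2 [801, 792, 125, 108, 72, 115, 115]
-0.1 [822, 823, 132, 131, 126, 41, 8]
-0.0 [808, 802, 132, 131, 126, 133, 9]
0.1 [520, 126, 127, 126, 119, 130, 20]
0.2 [9, 125, 125, 125, 7, 6, 6]
t 0.1 p [ 199.1 -644.5  236.7] rot [ 1.7991e+02 -1.0000e-02 -1.6283e+02] F [ 0.9 -0.   0.2] M [ 0.   -0.04 -0.03] w 87.8 j [-56.  21.   1.  -0. -70. -17.]
units x -27.04 y 19.59 z 1.47 yaw -17.71validation failed for argument at $[0]...
validation failed for argument at $[0]...
validation failed for argument at $[0]...
```

All four keys are apparently required.

```bash
python3 -m inch '[{"x":0,"y":0,"z":-1,"yaw":-1},{"x":0,"y":0,"z":-1,"yaw":-1},{"x":0,"y":0,"z":-1,"yaw":-1},{"x":0,"y":0,"z":-1,"yaw":-1},{"x":0,"y":0,"z":0,"yaw":-1}]' 1
python3 -m inch '[{"x":0,"y":0,"z":0,"yaw":-1},{"x":0,"y":0,"z":0,"yaw":-1},{"x":0,"y":0,"z":0,"yaw":-1},{"x":0,"y":0,"z":0,"yaw":-1},{"x":0,"y":0,"z":0,"yaw":-1}]'
python3 -m inch '[{"x":0,"y":0,"z":0,"yaw":-1},{"x":0,"y":0,"z":0,"yaw":-1},{"x":0,"y":0,"z":0,"yaw":-1},{"x":0,"y":0,"z":0,"yaw":-1},{"x":0,"y":0,"z":0,"yaw":-1}]'
python3 st.py 700.5 23 200 -92
```

```text
time_s: 0.52
tcp_pos: [0.1983, -0.6427, 0.3353]
eef_rot: [179.3, 0.1, -142.1]
contact_force: [-0.1, 0.6, 1.1]
gripper_width: 0.0874
time_s: 0.93
tcp_pos: [0.1986, -0.6425, 0.3358]
eef_rot: [179.4, 0.4, -121.1]
contact_force: [-0.6, 0.4, -0.3]
gripper_width: 0.0875
time_s: 1.35
tcp_pos: [0.1984, -0.6415, 0.3329]
eef_rot: [179.5, 0.9, -100.1]
contact_force: [-0.8, 0.5, -0.5]
gripper_width: 0.0873
t 1.35 p [ 198.4 -641.5  332.9] rot [ 179.47    0.85 -100.08] F [-0.8  0.5 -0.5] M [ 0.01  0.1  -0.  ] w 87.3 j [-56.  19.  10.  -0. -82.  46.]
units x -29.68 y -15.12 z 5.32 yaw -2.02
```

```bash
python3 -m inch '[{"x":-1,"y":0,"z":0,"yaw":-1},{"x":-1,"y":0,"z":0,"yaw":-1},{"x":-1,"y":0,"z":0,"yaw":0},{"x":-1,"y":0,"z":0,"yaw":0},{"x":-1,"y":0,"z":0,"yaw":0}]'
python3 -m inch '[{"x":-1,"y":0,"z":0,"yaw":0},{"x":-1,"y":0,"z":0,"yaw":0},{"x":-1,"y":0,"z":0,"yaw":0},{"x":-1,"y":0,"z":0,"yaw":0},{"x":-1,"y":0,"z":0,"yaw":0}]'
python3 -m inch '[{"x":-0.9,"y":-1,"z":0,"yaw":0},{"x":-0.9,"y":-1,"z":0,"yaw":0},{"x":-0.9,"y":-1,"z":0,"yaw":0},{"x":-0.9,"y":-1,"z":0,"yaw":0},{"x":-0.9,"y":-1,"z":0,"yaw":0}]'
python3 -m inch '[{"x":-0.9,"y":-1,"z":0,"yaw":0},{"x":-0.9,"y":-1,"z":0,"yaw":0},{"x":-0.9,"y":-1,"z":0,"yaw":0},{"x":-0.9,"y":-1,"z":0,"yaw":0},{"x":-0.9,"y":-1,"z":0,"yaw":0}]'
python3 st.py 700.5 23 200 -92
```

```text
time_s: 1.77
tcp_pos: [0.2065, -0.5151, 0.3281]
eef_rot: [179.3, 1.4, -91.6]
contact_force: [0.5, 0.5, -0.3]
gripper_width: 0.0875
time_s: 2.18
tcp_pos: [0.2084, -0.3832, 0.3287]
eef_rot: [179.1, 1.6, -91.7]
contact_force: [0.4, 0.7, 0.3]
gripper_width: 0.0876
time_s: 2.6
tcp_pos: [0.3351, -0.2673, 0.3311]
eef_rot: [179.3, 1.6, -92.0]
contact_force: [0.3, -0.5, 0.2]
gripper_width: 0.0877
time_s: 3.02
tcp_pos: [0.4676, -0.1512, 0.3331]
eef_rot: [179.4, 1.7, -91.9]
contact_force: [-0.3, -0.9, -0.5]
gripper_width: 0.0876
t 3.02 p [ 467.6 -151.2  333.1] rot [179.36   1.67 -91.87] F [-0.3 -0.9 -0.5] M [-0.17  0.   -0.02] w 87.6 j [  4.   1. -11.  -2. -79.  -5.]
units x -7.27 y -9.08 z 5.33 yaw 0.03
```

```bash
python3 -m inch '[{"x":-0.8,"y":-1,"z":0.5,"yaw":0},{"x":-0.8,"y":-1,"z":0.5,"yaw":0},{"x":-0.8,"y":-1,"z":0.5,"yaw":0},{"x":-0.8,"y":-1,"z":0.5,"yaw":0},{"x":-0.8,"y":-1,"z":0.5,"yaw":0}]'
python3 -m inch '[{"x":-0.8,"y":-1,"z":0.5,"yaw":0},{"x":-0.8,"y":-1,"z":0.5,"yaw":0},{"x":-0.6,"y":-0.8,"z":0.3,"yaw":0},{"x":0,"y":0,"z":0,"yaw":0},{"x":0,"y":0,"z":0,"yaw":0}]'
python3 st.py 700.5 23 200 -92
```

```text
time_s: 3.43
tcp_pos: [0.6014, -0.0462, 0.2727]
eef_rot: [179.7, 1.7, -91.7]
contact_force: [0.5, -0.6, -0.6]
gripper_width: 0.0875
time_s: 3.85
tcp_pos: [0.6775, 0.0154, 0.2307]
eef_rot: [179.0, 1.6, -91.5]
contact_force: [0.4, -0.3, -0.5]
gripper_width: 0.088
t 3.85 p [677.5  15.4 230.7] rot [179.04   1.59 -91.54] F [ 0.4 -0.3 -0.5] M [-0.08  0.05  0.  ] w 88.0 j [ 17.  22.   2.  -2. -71. -18.]
units x -0.33 y -0.91 z 1.23 yaw 0.11
```

```bash
python3 -m inch '[{"x":-0.3,"y":-0.9,"z":0.2,"yaw":0},{"x":0,"y":0,"z":0,"yaw":0},{"x":0,"y":0,"z":0,"yaw":0},{"x":0,"y":0,"z":0,"yaw":0},{"x":0,"y":0,"z":0,"yaw":0}]'
python3 -m inch '[{"x":0,"y":0,"z":0,"yaw":1},{"x":0,"y":0,"z":0,"yaw":1},{"x":0,"y":0,"z":0,"yaw":1},{"x":0,"y":0,"z":0,"yaw":1},{"x":0,"y":0,"z":0,"yaw":1}]'
python3 -m inch '[{"x":0,"y":0,"z":0,"yaw":-1},{"x":0,"y":0,"z":0,"yaw":-1},{"x":0,"y":0,"z":0,"yaw":-1},{"x":0,"y":0,"z":0,"yaw":-1},{"x":0,"y":0,"z":0,"yaw":-1}]'
python3 st.py 700.5 23 86 -92
```

```text
time_s: 4.27
tcp_pos: [0.6986, 0.0215, 0.224]
eef_rot: [178.8, 1.5, -91.6]
contact_force: [0.1, 0.5, -0.2]
gripper_width: 0.0877
time_s: 4.68
tcp_pos: [0.6962, 0.0191, 0.2281]
eef_rot: [178.6, 1.2, -112.4]
contact_force: [-0.5, -0.5, -0.1]
gripper_width: 0.0873
time_s: 5.1
tcp_pos: [0.6938, 0.0167, 0.233]
eef_rot: [179.4, 1.7, -92.2]
contact_force: [-0.1, 0.7, 0.6]
gripper_width: 0.0875
t 5.1 p [693.8  16.7 233. ] rot [179.36   1.72 -92.18] F [-0.1  0.7  0.6] M [-0.07  0.06  0.06] w 87.5 j [ 16.  23.   4.  -2. -72. -18.]
units x -0.26 y -0.26 z 5.88 yaw -0.04
```

```bash
python3 -m inch '[{"x":-0.2,"y":-0.25,"z":0.8,"yaw":0},{"x":0,"y":0,"z":0.9,"yaw":0},{"x":0,"y":0,"z":0.9,"yaw":0},{"x":0,"y":0,"z":0.7,"yaw":0},{"x":0,"y":0,"z":0,"yaw":0}]'
python3 st.py 700.5 23 86 -92
python3 -c "
from h import *
im,P=cap('side');save(im[150:330,200:520].repeat(2,0).repeat(2,1),'side1.png')"
```

```text
time_s: 5.52
tcp_pos: [0.6994, 0.0221, 0.1559]
eef_rot: [-180.0, 1.9, -92.0]
contact_force: [-0.8, -0.5, -0.5]
gripper_width: 0.0872
t 5.52 p [699.4  22.1 155.9] rot [-179.97    1.9   -91.96] F [-0.8 -0.5 -0.5] M [-0.11  0.26 -0.03] w 87.2 j [ 17.  26.  -1.  -2. -62. -18.]
units x -0.04 y -0.04 z 2.79 yaw 0.01
```

View pics/side1.png

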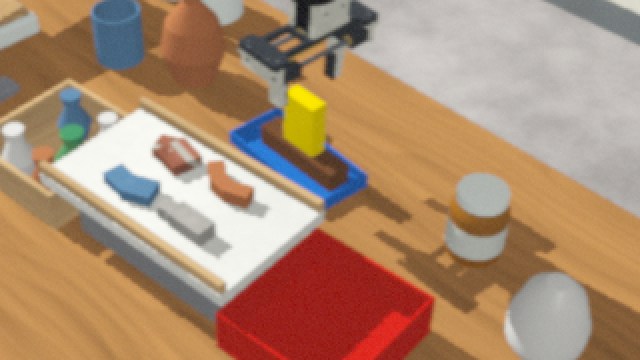

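The gripper (about (310,50) in the crop) straddles the yellow handle at (303,120). I'll descend and close.

```bash
python3 -m inch '[{"x":0,"y":-0.05,"z":0.9,"yaw":0},{"x":0,"y":0,"z":0.9,"yaw":0},{"x":0,"y":0,"z":0.8,"yaw":0},{"x":0,"y":0,"z":0.15,"yaw":0},{"x":0,"y":0,"z":0,"yaw":0}]'
python3 st.py 700.5 23 86 -92
python3 -m inch '[{"x":0,"y":0,"z":0,"yaw":0},{"x":0,"y":0,"z":0,"yaw":0},{"x":0,"y":0,"z":0,"yaw":0},{"x":0,"y":0,"z":0,"yaw":0},{"x":0,"y":0,"z":0,"yaw":0}]' -1 40
python3 -m inch '[{"x":0,"y":0,"z":0,"yaw":0},{"x":0,"y":0,"z":0,"yaw":0},{"x":0,"y":0,"z":0,"yaw":0}]'
python3 st.py
```

```text
time_s: 5.98
tcp_pos: [0.7063, 0.0233, 0.0989]
eef_rot: [-179.0, 2.0, -91.9]
contact_force: [0.1, -0.1, 1.2]
gripper_width: 0.0875
t 5.98 p [706.3  23.3  98.9] rot [-179.04    1.99  -91.89] F [ 0.1 -0.1  1.2] M [-0.04  0.12 -0.01] w 87.5 j [ 17.  29.  -5.  -2. -55. -18.]
units x 0.02 y 0.23 z 0.51 yaw 0.03
time_s: 6.4
tcp_pos: [0.7096, 0.0234, 0.107]
eef_rot: [-178.5, 2.1, -91.8]
contact_force: [-0.7, 0.1, 1.0]
gripper_width: 0.0599
time_s: 6.65
tcp_pos: [0.7101, 0.0235, 0.1086]
eef_rot: [-178.4, 2.1, -91.8]
contact_force: [-0.9, 1.1, 0.3]
gripper_width: 0.0398
t 6.65 p [710.1  23.5 108.6] rot [-178.4     2.11  -91.83] F [-0.9  1.1  0.3] M [-0.09  0.57 -0.01] w 39.8 j [ 17.  28.  -4.  -2. -55. -18.]
```

Zero rows drift upward and in x after a fast descent, and the fingers are now about 9 mm off-centre. I'll reopen, correct slowly, and close again.

```bash
python3 -m inch '[{"x":0,"y":0,"z":0,"yaw":0},{"x":0,"y":0.2,"z":0.1,"yaw":0},{"x":0,"y":0.2,"z":0.2,"yaw":0},{"x":0,"y":0,"z":0.2,"yaw":0},{"x":0,"y":0,"z":0.2,"yaw":0}]' 1
python3 st.py 700.5 23 88 -92
python3 -m inch '[{"x":0,"y":0,"z":0,"yaw":0}]'
python3 st.py 700.5 23 88 -92
python3 -m inch '[{"x":0,"y":0,"z":0,"yaw":0}]'
python3 st.py 700.5 23 88 -92
```

```text
time_s: 7.07
tcp_pos: [0.6997, 0.0246, 0.0901]
eef_rot: [-178.4, 2.1, -91.8]
contact_force: [-0.4, 0.0, 0.8]
gripper_width: 0.0678
t 7.07 p [699.7  24.6  90.1] rot [-178.35    2.13  -91.83] F [-0.4  0.   0.8] M [-0.09  0.18 -0.02] w 67.8 j [ 17.  28.  -7.  -2. -53. -18.]
units x 0.06 y -0.03 z 0.08 yaw 0.04
time_s: 7.15
tcp_pos: [0.6987, 0.0245, 0.0883]
eef_rot: [-178.5, 2.1, -91.8]
contact_force: [-1.0, 0.0, 0.1]
gripper_width: 0.0744
t 7.15 p [698.7  24.5  88.3] rot [-178.48    2.11  -91.84] F [-1.   0.   0.1] M [-0.06  0.24 -0.02] w 74.4 j [ 17.  28.  -7.  -2. -53. -18.]
units x 0.06 y -0.07 z 0.01 yaw 0.04
time_s: 7.23
tcp_pos: [0.6985, 0.0245, 0.0878]
eef_rot: [-178.5, 2.1, -91.8]
contact_force: [-0.0, -0.1, -0.4]
gripper_width: 0.081
t 7.23 p [698.5  24.5  87.8] rot [-178.51    2.09  -91.83] F [-0.  -0.1 -0.4] M [-0.07  0.1   0.01] w 81.0 j [ 17.  28.  -7.  -2. -53. -18.]
units x 0.06 y -0.08 z -0.01 yaw 0.04
```

```bash
python3 -m inch '[{"x":0,"y":-0.08,"z":0,"yaw":0},{"x":0,"y":0,"z":0,"yaw":0},{"x":0,"y":0,"z":0,"yaw":0},{"x":0,"y":0,"z":0,"yaw":0},{"x":0,"y":0,"z":0,"yaw":0}]' -1 40
python3 -m inch '[{"x":0,"y":0,"z":0,"yaw":0},{"x":0,"y":0,"z":0,"yaw":0},{"x":0,"y":0,"z":0,"yaw":0},{"x":0,"y":0,"z":0,"yaw":0},{"x":0,"y":0,"z":0,"yaw":0}]'
python3 -m inch '[{"x":0,"y":0,"z":0,"yaw":0}]'
python3 st.py
```

```text
time_s: 7.65
tcp_pos: [0.7013, 0.0244, 0.0878]
eef_rot: [-178.5, 2.1, -91.8]
contact_force: [0.7, -0.5, -0.2]
gripper_width: 0.0589
time_s: 8.07
tcp_pos: [0.7014, 0.0244, 0.0884]
eef_rot: [-178.5, 2.1, -91.8]
contact_force: [-0.7, 0.9, 1.7]
gripper_width: 0.0277
time_s: 8.15
tcp_pos: [0.7013, 0.0244, 0.0884]
eef_rot: [-178.5, 2.1, -91.8]
contact_force: [-0.0, 0.2, -1.3]
gripper_width: 0.028
t 8.15 p [701.3  24.4  88.4] rot [-178.49    2.09  -91.83] F [-0.   0.2 -1.3] M [-0.18  0.02 -0.01] w 28.0 j [ 17.  29.  -6.  -2. -53. -18.]
```

Gripped at 28.0 mm. Now I'll lift, then turn while moving toward the +y end of the board.

```bash
python3 -m inch '[{"x":0,"y":0,"z":-0.4,"yaw":0},{"x":0,"y":0,"z":-0.8,"yaw":0},{"x":0,"y":0,"z":-1,"yaw":0},{"x":0,"y":0,"z":-1,"yaw":0},{"x":0,"y":0,"z":-1,"yaw":0}]'
python3 -m inch '[{"x":0,"y":0,"z":-1,"yaw":0},{"x":0,"y":0,"z":-1,"yaw":0},{"x":0,"y":0,"z":-0.5,"yaw":0},{"x":0,"y":0.3,"z":0,"yaw":1},{"x":0,"y":0.5,"z":0,"yaw":1}]'
python3 st.py 441 157 260 -173.9
python3 -m inch '[{"x":0,"y":0.6,"z":0,"yaw":1},{"x":0,"y":0.6,"z":0,"yaw":1},{"x":0,"y":0.6,"z":0,"yaw":1},{"x":0,"y":0.6,"z":0,"yaw":1},{"x":0,"y":0.6,"z":0,"yaw":1}]'
python3 -m inch '[{"x":0,"y":0.6,"z":0,"yaw":1},{"x":0,"y":0.6,"z":0,"yaw":1},{"x":0,"y":0.6,"z":0,"yaw":1},{"x":0,"y":0.6,"z":0,"yaw":1},{"x":0,"y":0.6,"z":0,"yaw":1}]'
python3 st.py 441 157 260 -173.9
```

```text
time_s: 8.57
tcp_pos: [0.6927, 0.0199, 0.1886]
eef_rot: [-179.5, 1.9, -92.0]
contact_force: [0.7, -0.0, -2.7]
gripper_width: 0.0278
time_s: 8.98
tcp_pos: [0.6735, 0.0186, 0.2625]
eef_rot: [-179.4, 2.1, -100.1]
contact_force: [-0.2, -0.1, -3.7]
gripper_width: 0.0277
t 8.98 p [673.5  18.6 262.5] rot [-179.38    2.09 -100.09] F [-0.2 -0.1 -3.7] M [-0.11  0.22 -0.02] w 27.7 j [ 17.  19.   2.  -2. -72. -27.]
units x -3.82 y 10.13 z 0.10 yaw 18.45
time_s: 9.4
tcp_pos: [0.5985, 0.0414, 0.2639]
eef_rot: [179.8, 2.2, -121.3]
contact_force: [1.1, 0.2, -2.3]
gripper_width: 0.028
time_s: 9.82
tcp_pos: [0.535, 0.0891, 0.2663]
eef_rot: [178.9, 1.9, -142.5]
contact_force: [-0.4, 1.1, -2.2]
gripper_width: 0.0278
t 9.82 p [535.   89.1 266.3] rot [ 178.89    1.88 -142.47] F [-0.4  1.1 -2.2] M [-0.08  0.11 -0.03] w 27.8 j [ 29.   6. -14.  -1. -68. -81.]
units x 1.33 y 4.44 z 0.25 yaw 7.86
```

```bash
python3 -m inch '[{"x":0.1,"y":0.6,"z":0,"yaw":1},{"x":0,"y":0.6,"z":0,"yaw":1},{"x":0,"y":0.6,"z":0,"yaw":1},{"x":0,"y":0.5,"z":0,"yaw":1},{"x":0,"y":0.4,"z":0,"yaw":1}]'
python3 -m inch '[{"x":0,"y":0.2,"z":0,"yaw":1},{"x":0,"y":0,"z":0,"yaw":0.8},{"x":0,"y":0,"z":0,"yaw":0},{"x":0,"y":0,"z":0,"yaw":0},{"x":0,"y":0,"z":0,"yaw":0}]'
python3 st.py 441 157 260 -173.9
```

```text
time_s: 10.23
tcp_pos: [0.4939, 0.1471, 0.27]
eef_rot: [178.2, 1.3, -163.6]
contact_force: [-0.1, 0.2, -1.6]
gripper_width: 0.0279
time_s: 10.65
tcp_pos: [0.4897, 0.1535, 0.2721]
eef_rot: [177.9, 1.1, -171.0]
contact_force: [-0.7, 0.4, -3.0]
gripper_width: 0.028
t 10.65 p [489.7 153.5 272.1] rot [ 177.94    1.08 -171.01] F [-0.7  0.4 -3. ] M [-0.18  0.04 -0.01] w 28.0 j [  38.    3.  -17.   -1.  -68. -119.]
units x 1.90 y 0.44 z 0.48 yaw 0.72
```

```bash
cat > sc.py <<'E'
from h import *
from scipy.spatial.transform import Rotation as R
E=lambda e:R.from_euler('xyz',e,degrees=True)
T0=E([-178.49,2.09,-91.83]); rel=T0.inv()*R.from_euler('z',-2,degrees=True); off=T0.inv().apply(np.array([701,23.2,4])-[701.3,24.4,88.4])
s=r.get_state(); T=E(s["eef_rot"]); S=T*rel; c=s["tcp_pos"]*1000+T.apply(off)
b=R.from_euler('z',6.07,degrees=True); l=b.inv().apply(c-[456,14,0])
g=(b.inv()*S)
print("sole local",l.round(1),"foot long axis",g.apply([0,1,0]).round(3),"short",g.apply([1,0,0]).round(3),"F",s["contact_force"].round(1),"w",round(s["gripper_width"]*1000,1),"t",round(s["time_s"],2))
E
cat > look.py <<'E'
import sys
from h import *
im,P=cap("top"); save(im[215:355,160:470].repeat(2,0).repeat(2,1),sys.argv[1])
E
python3 -m inch '[{"x":0.4,"y":0.1,"z":0.2,"yaw":0.4},{"x":0.5,"y":0.1,"z":0.2,"yaw":0.3},{"x":0.5,"y":0.1,"z":0.1,"yaw":0},{"x":0.4,"y":0.1,"z":0,"yaw":0},{"x":0,"y":0,"z":0,"yaw":0}]'
python3 st.py 441 157 220 -173.9
python3 sc.py
```

```text
time_s: 11.07
tcp_pos: [0.4427, 0.1566, 0.2586]
eef_rot: [177.9, 0.9, -173.7]
contact_force: [-0.6, 0.4, -3.0]
gripper_width: 0.0281
t 11.07 p [442.7 156.6 258.6] rot [ 177.94    0.94 -173.68] F [-0.6  0.4 -3. ] M [-0.21  0.11  0.04] w 28.1 j [  43.   -1.  -23.   -1.  -66. -126.]
units x 0.07 y 0.02 z 1.54 yaw 0.05
sole local [ -1.1 148.7 174.4] foot long axis [ 1.     0.004 -0.02 ] short [ 0.002 -0.998 -0.062] F [-0.6  0.4 -3. ] w 28.1 t 11.07
```

```bash
python3 -m inch '[{"x":0,"y":0,"z":0.3,"yaw":0},{"x":0,"y":0,"z":0.5,"yaw":0},{"x":0,"y":0,"z":0.4,"yaw":0},{"x":0,"y":0,"z":0.2,"yaw":0},{"x":0,"y":0,"z":0,"yaw":0}]'
python3 st.py 441 152 215 -173.9
python3 sc.py; python3 look.py t2.png
```

```text
time_s: 11.48
tcp_pos: [0.4446, 0.1583, 0.2224]
eef_rot: [177.9, 1.1, -173.5]
contact_force: [0.2, 0.5, -2.3]
gripper_width: 0.0278
t 11.48 p [444.6 158.3 222.4] rot [ 177.86    1.12 -173.47] F [ 0.2  0.5 -2.3] M [-0.27  0.1   0.01] w 27.8 j [  43.    1.  -26.   -1.  -61. -126.]
units x 0.17 y -0.23 z 0.30 yaw 0.11
sole local [  1.2 150.3 138.2] foot long axis [ 1.     0.007 -0.017] short [ 0.006 -0.998 -0.064] F [ 0.2  0.5 -2.3] w 27.8 t 11.48
```

View pics/t2.png

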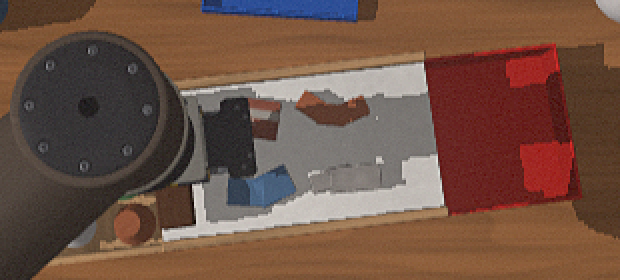

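The arm covers most of the scraper. The foot's near end is visible at crop (178,205), behind the slab and rim. I'll measure where that end lies.

Run:
```python
from h import *
from scipy.spatial.transform import Rotation as R
b=R.from_euler('z',6.07,degrees=True)
for n in("top","side"):
    im,P=cap(n); L=b.inv().apply(P.reshape(-1,3)*1000-[456,14,0]).reshape(P.shape)
    m=(abs(L[...,0])<110)&(abs(L[...,1]-150)<45)&(L[...,2]>145)&(L[...,2]<182)&(im.max(-1)<110)
    q=L[m]; print(n,len(q))
    if len(q)>10:
        print(np.percentile(q,[1,10,50,90,99],axis=0).round(1))
        e=q[q[:,0]<-50]; print("near part",len(e), np.percentile(e,[2,50,98],axis=0).round(1) if len(e) else "")
    if n=="side": save(im[100:340,160:480].repeat(2,0).repeat(2,1),"s2.png")
```

```text
top 376
[[-73.2 124.3 152.7]
 [-69.3 126.6 170.5]
 [-51.6 142.9 173.2]
 [-33.7 159.3 175.6]
 [-28.9 163.3 178. ]]
near part 203 [[-73.1 124.4 159.7]
 [-61.9 143.  173.3]
 [-50.5 163.  176.9]]
side 448
[[-74.1 122.6 146.3]
 [-72.1 124.8 150.5]
 [-11.8 127.6 163.1]
 [ 58.6 138.3 173.9]
 [ 75.  160.3 176.3]]
near part 126 [[-74.8 122.6 146. ]
 [-71.4 130.3 162. ]
 [-51.7 160.7 175. ]]
```

View pics/s2.png

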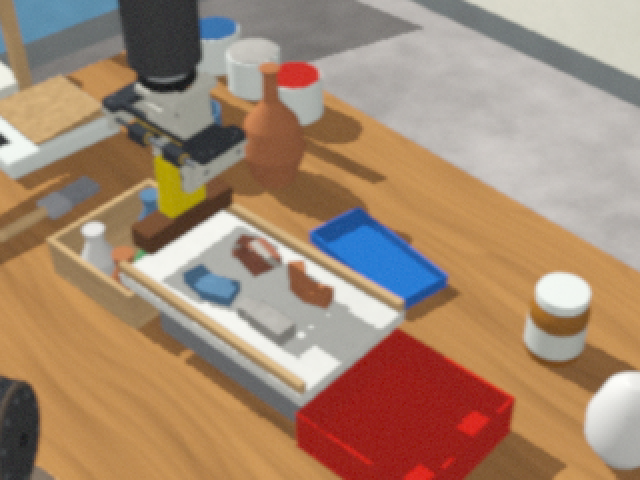

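The side view shows the foot level across the board, clear of both rails and behind the shards. It spans lx -75..76 and ly 123..163. I'll lower it most of the way, then feel for contact.

```bash
python3 -m inch '[{"x":0,"y":-0.1,"z":0.2,"yaw":0},{"x":0,"y":-0.1,"z":0.3,"yaw":0},{"x":0,"y":0,"z":0.2,"yaw":0},{"x":0,"y":0,"z":0.1,"yaw":0},{"x":0,"y":0,"z":0,"yaw":0}]'
python3 sc.py
python3 -m inch '[{"x":0,"y":0,"z":0.1,"yaw":0},{"x":0,"y":0,"z":0,"yaw":0}]'
python3 st.py; python3 sc.py
```

```text
time_s: 12.05
tcp_pos: [0.4471, 0.1544, 0.2028]
eef_rot: [177.8, 1.3, -173.5]
contact_force: [0.1, 0.5, -3.5]
gripper_width: 0.028
sole local [  3.6 146.3 118.7] foot long axis [ 1.     0.007 -0.013] short [ 0.007 -0.998 -0.065] F [ 0.1  0.5 -3.5] w 28.0 t 12.05
time_s: 12.22
tcp_pos: [0.4471, 0.1544, 0.1999]
eef_rot: [177.8, 1.3, -173.5]
contact_force: [-0.4, -0.1, -3.0]
gripper_width: 0.0279
t 12.22 p [447.1 154.4 199.9] rot [ 177.77    1.32 -173.48] F [-0.4 -0.1 -3. ] M [-0.17  0.09  0.06] w 27.9 j [  42.    2.  -28.   -1.  -58. -125.]
sole local [  3.6 146.3 115.7] foot long axis [ 1.     0.007 -0.014] short [ 0.006 -0.998 -0.065] F [-0.4 -0.1 -3. ] w 27.9 t 12.22
```

```bash
python3 -m inch '[{"x":0.1,"y":0,"z":0.1,"yaw":0},{"x":0.03,"y":0,"z":0.08,"yaw":0},{"x":0,"y":0,"z":0,"yaw":0}]'
python3 sc.py
python3 -m inch '[{"x":0,"y":0,"z":0.08,"yaw":0}]'
python3 -m inch '[{"x":0,"y":0,"z":0.08,"yaw":0}]'
python3 sc.py
```

```text
time_s: 12.47
tcp_pos: [0.4438, 0.1544, 0.1952]
eef_rot: [177.8, 1.4, -173.5]
contact_force: [0.1, 0.6, -2.1]
gripper_width: 0.0277
sole local [  0.4 146.6 111. ] foot long axis [ 1.     0.007 -0.013] short [ 0.007 -0.998 -0.065] F [ 0.1  0.6 -2.1] w 27.7 t 12.47
time_s: 12.55
tcp_pos: [0.444, 0.1546, 0.1935]
eef_rot: [177.7, 1.4, -173.5]
contact_force: [-0.3, 0.2, -2.9]
gripper_width: 0.0279
time_s: 12.63
tcp_pos: [0.444, 0.1547, 0.1914]
eef_rot: [177.7, 1.4, -173.5]
contact_force: [0.0, 0.2, -2.9]
gripper_width: 0.0276
sole local [  0.7 147.  107.2] foot long axis [ 1.     0.008 -0.012] short [ 0.007 -0.998 -0.066] F [ 0.   0.2 -2.9] w 27.6 t 12.63
```

```bash
for i in 1; do
python3 -m inch '[{"x":0,"y":0,"z":0.06,"yaw":0}]'
python3 -m inch '[{"x":0,"y":0,"z":0.04,"yaw":0}]'
python3 -m inch '[{"x":0,"y":0,"z":0.04,"yaw":0}]'
done | grep -E "tcp|force|rot"
python3 sc.py
```

```text
tcp_pos: [0.444, 0.1549, 0.1897]
eef_rot: [177.7, 1.4, -173.4]
contact_force: [-0.2, -0.3, -2.8]
tcp_pos: [0.444, 0.155, 0.1891]
eef_rot: [177.7, 1.4, -173.4]
contact_force: [-9.4, -0.1, 14.4]
tcp_pos: [0.444, 0.155, 0.1891]
eef_rot: [177.7, 1.4, -173.4]
contact_force: [-10.5, -1.2, 14.7]
sole local [  0.7 147.3 104.9] foot long axis [ 1.     0.009 -0.012] short [ 0.008 -0.998 -0.066] F [-10.5  -1.2  14.7] w 27.9 t 12.88
```

Contact felt at about 17 N for a 1 mm press, so the stiffness is roughly 17 N/mm. I'll ease to about 8 N and start sweeping (tool -y), compensating for the tilt.

```bash
python3 -m inch '[{"x":0,"y":0,"z":0.015,"yaw":0}]'| grep -E "tcp|force"
python3 -m inch '[{"x":0,"y":-0.1,"z":0.01,"yaw":0}]'| grep -E "tcp|force"
python3 -m inch '[{"x":0,"y":-0.1,"z":0.01,"yaw":0}]'| grep -E "tcp|force"
python3 sc.py
```

```text
tcp_pos: [0.4441, 0.155, 0.1894]
contact_force: [-0.7, 0.1, -1.4]
tcp_pos: [0.4446, 0.1529, 0.1893]
contact_force: [-0.3, -0.2, -2.0]
tcp_pos: [0.4452, 0.1507, 0.1892]
contact_force: [-0.8, 1.3, -0.4]
sole local [  1.7 142.9 105. ] foot long axis [ 1.    0.01 -0.01] short [ 0.009 -0.998 -0.067] F [-0.8  1.3 -0.4] w 28.0 t 13.13
```

```bash
python3 -m inch '[{"x":0,"y":0,"z":0.028,"yaw":0}]'| grep -E "tcp|force"
python3 -m inch '[{"x":0,"y":-0.02,"z":0.026,"yaw":0}]'| grep -E "tcp|force"
python3 -m inch '[{"x":0.01,"y":-0.1,"z":0.024,"yaw":0}]'| grep -E "tcp|force"
python3 -m inch '[{"x":0.01,"y":-0.1,"z":0.024,"yaw":0}]'| grep -E "tcp|force"
python3 sc.py
```

```text
tcp_pos: [0.4454, 0.1505, 0.189]
contact_force: [-8.5, -0.4, 12.5]
tcp_pos: [0.4456, 0.1501, 0.189]
contact_force: [-4.8, 1.0, 6.8]
tcp_pos: [0.4463, 0.1482, 0.1889]
contact_force: [-0.7, 2.0, 1.2]
tcp_pos: [0.447, 0.1463, 0.1888]
contact_force: [-1.3, 2.6, 3.1]
sole local [  3.4 138.6 104.6] foot long axis [ 1.     0.011 -0.005] short [ 0.01  -0.997 -0.07 ] F [-1.3  2.6  3.1] w 28.1 t 13.47
```

```bash
python3 -m inch '[{"x":0.04,"y":-0.15,"z":0.024,"yaw":0.05}]'| grep -E "tcp|force|rot"
python3 -m inch '[{"x":0.04,"y":-0.2,"z":0.022,"yaw":0.05}]'| grep -E "tcp|force|rot"
python3 -m inch '[{"x":0.04,"y":-0.2,"z":0.022,"yaw":0.05}]'| grep -E "tcp|force|rot"
python3 sc.py
```

```text
tcp_pos: [0.4475, 0.1432, 0.1887]
eef_rot: [177.4, 1.9, -173.5]
contact_force: [-0.8, 4.2, 4.5]
tcp_pos: [0.4482, 0.139, 0.1887]
eef_rot: [177.3, 2.1, -173.7]
contact_force: [-0.5, 5.9, 5.6]
tcp_pos: [0.4489, 0.1346, 0.1887]
eef_rot: [177.2, 2.2, -173.9]
contact_force: [-1.1, 3.8, 7.1]
sole local [  4.7 127.3 104.5] foot long axis [1.    0.001 0.003] short [ 0.001 -0.997 -0.075] F [-1.1  3.8  7.1] w 27.6 t 13.72
```

```bash
python3 -m inch '[{"x":0.08,"y":-0.25,"z":0.018,"yaw":0}]'| grep -E "tcp|force|rot"
python3 -m inch '[{"x":0.08,"y":-0.3,"z":0.015,"yaw":0}]'| grep -E "tcp|force|rot"
python3 -m inch '[{"x":0.08,"y":-0.3,"z":0.015,"yaw":0}]'| grep -E "tcp|force|rot"
python3 sc.py
```

```text
tcp_pos: [0.4489, 0.1288, 0.1888]
eef_rot: [177.1, 2.4, -173.9]
contact_force: [1.0, 4.9, 7.2]
tcp_pos: [0.4491, 0.1219, 0.189]
eef_rot: [177.0, 2.6, -173.9]
contact_force: [-0.1, 4.6, 6.8]
tcp_pos: [0.4493, 0.115, 0.1892]
eef_rot: [176.8, 2.8, -174.0]
contact_force: [1.1, 6.7, 6.7]
sole local [  3.8 108.2 105.1] foot long axis [ 1.    -0.001  0.012] short [ 0.    -0.997 -0.081] F [1.1 6.7 6.7] w 27.9 t 13.97
```

```bash
python3 -m inch '[{"x":0.1,"y":-0.4,"z":0.009,"yaw":0}]'| grep -E "tcp|force|rot"
python3 -m inch '[{"x":0.1,"y":-0.5,"z":0.003,"yaw":0}]'| grep -E "tcp|force|rot"
python3 -m inch '[{"x":0.1,"y":-0.5,"z":0.003,"yaw":0}]'| grep -E "tcp|force|rot"
python3 sc.py
```

```text
tcp_pos: [0.4494, 0.1058, 0.1894]
eef_rot: [176.7, 3.0, -174.0]
contact_force: [0.9, 6.2, 6.9]
tcp_pos: [0.4499, 0.0943, 0.1897]
eef_rot: [176.5, 3.2, -174.0]
contact_force: [0.3, 8.4, 6.5]
tcp_pos: [0.4504, 0.0827, 0.1899]
eef_rot: [176.3, 3.5, -174.1]
contact_force: [0.2, 8.5, 6.5]
sole local [  2.5  76.8 105.9] foot long axis [ 1.    -0.002  0.024] short [-0.    -0.996 -0.09 ] F [0.2 8.5 6.5] w 27.6 t 14.22
```

```bash
python3 -m inch '[{"x":0.08,"y":-0.6,"z":-0.004,"yaw":0}]'| grep -E "tcp|force|rot"
python3 -m inch '[{"x":0.08,"y":-0.7,"z":-0.011,"yaw":0}]'| grep -E "tcp|force|rot"
python3 -m inch '[{"x":0.08,"y":-0.7,"z":-0.012,"yaw":0}]'| grep -E "tcp|force|rot"
python3 sc.py
```

```text
tcp_pos: [0.4515, 0.0687, 0.1901]
eef_rot: [176.2, 3.7, -174.1]
contact_force: [0.2, 8.7, 6.9]
tcp_pos: [0.453, 0.0522, 0.1904]
eef_rot: [176.0, 4.0, -174.2]
contact_force: [0.7, 9.2, 6.5]
tcp_pos: [0.4545, 0.0353, 0.1906]
eef_rot: [175.8, 4.2, -174.2]
contact_force: [0.8, 7.7, 7.3]
sole local [  2.7  29.9 106.7] foot long axis [ 0.999 -0.004  0.037] short [-0.    -0.995 -0.099] F [0.8 7.7 7.3] w 27.6 t 14.47
```

```bash
python3 -m inch '[{"x":0.1,"y":-0.7,"z":-0.014,"yaw":0}]'| grep -E "tcp|force|rot"
python3 -m inch '[{"x":0.1,"y":-0.7,"z":-0.015,"yaw":0}]'| grep -E "tcp|force|rot"
python3 -m inch '[{"x":0.1,"y":-0.7,"z":-0.016,"yaw":0}]'| grep -E "tcp|force|rot"
python3 sc.py; python3 look.py t3.png
```

```text
tcp_pos: [0.4555, 0.0182, 0.1908]
eef_rot: [175.7, 4.5, -174.3]
contact_force: [2.7, 8.2, 8.3]
tcp_pos: [0.4565, 0.0011, 0.191]
eef_rot: [175.5, 4.8, -174.3]
contact_force: [1.1, 10.2, 9.7]
tcp_pos: [0.4575, -0.0162, 0.1912]
eef_rot: [175.4, 5.0, -174.4]
contact_force: [1.8, 9.4, 10.2]
sole local [  1.5 -20.9 107.4] foot long axis [ 0.999 -0.007  0.051] short [-0.001 -0.994 -0.107] F [ 1.8  9.4 10.2] w 28.0 t 14.72
```

View pics/t3.png

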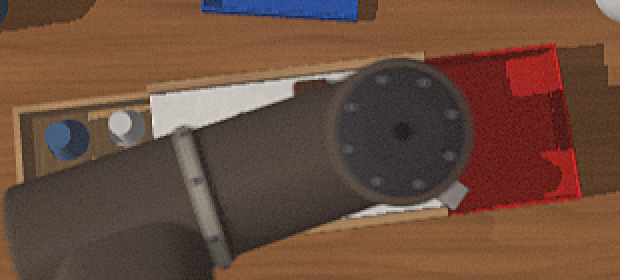

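The prop is at the board edge (crop (455,195)), ahead of the foot. The bearing is about 13 N, so I'll ease slightly and go on.

```bash
python3 -m inch '[{"x":0.1,"y":-0.6,"z":-0.016,"yaw":0}]'| grep -E "tcp|force|rot"
python3 -m inch '[{"x":0.1,"y":-0.7,"z":-0.024,"yaw":0}]'| grep -E "tcp|force|rot"
python3 -m inch '[{"x":0.1,"y":-0.7,"z":-0.025,"yaw":0}]'| grep -E "tcp|force|rot"
python3 sc.py
```

```text
tcp_pos: [0.4581, -0.0333, 0.1915]
eef_rot: [175.4, 5.2, -174.4]
contact_force: [2.0, 9.5, 8.3]
tcp_pos: [0.4589, -0.0506, 0.1917]
eef_rot: [175.3, 5.5, -174.5]
contact_force: [1.0, 9.4, 9.4]
tcp_pos: [0.4597, -0.0681, 0.1919]
eef_rot: [175.2, 5.7, -174.5]
contact_force: [1.3, 8.0, 9.1]
sole local [ -0.9 -72.5 108.1] foot long axis [ 0.998 -0.009  0.063] short [-0.002 -0.994 -0.11 ] F [1.3 8.  9.1] w 27.8 t 15.02
```

```bash
python3 -m inch '[{"x":0.06,"y":-0.7,"z":-0.026,"yaw":0}]'| grep -E "tcp|force|rot"
python3 -m inch '[{"x":0.06,"y":-0.7,"z":-0.026,"yaw":0}]'| grep -E "tcp|force|rot"
python3 -m inch '[{"x":0.06,"y":-0.7,"z":-0.026,"yaw":0}]'| grep -E "tcp|force|rot"
python3 sc.py
```

```text
tcp_pos: [0.4609, -0.0857, 0.1921]
eef_rot: [175.1, 5.9, -174.6]
contact_force: [1.3, 8.6, 9.2]
tcp_pos: [0.4622, -0.1033, 0.1922]
eef_rot: [175.0, 6.1, -174.7]
contact_force: [1.7, 8.7, 11.2]
tcp_pos: [0.4635, -0.121, 0.1924]
eef_rot: [174.9, 6.3, -174.7]
contact_force: [1.9, 6.5, 10.7]
sole local [  -1.8 -125.1  108.7] foot long axis [ 0.997 -0.013  0.073] short [-0.004 -0.993 -0.115] F [ 1.9  6.5 10.7] w 27.7 t 15.27
```

```bash
python3 -m inch '[{"x":0.06,"y":-0.6,"z":-0.022,"yaw":0}]'| grep -E "tcp|force|rot"
python3 -m inch '[{"x":0.04,"y":-0.4,"z":-0.010,"yaw":0}]'| grep -E "tcp|force|rot"
python3 sc.py
python3 -c "
from h import *
im,P=cap('side');save(im[100:400,200:520].repeat(2,0).repeat(2,1),'s4.png')"
```

```text
tcp_pos: [0.4644, -0.1366, 0.1926]
eef_rot: [174.8, 6.4, -174.8]
contact_force: [1.1, 7.3, 10.7]
tcp_pos: [0.4649, -0.1478, 0.1927]
eef_rot: [174.8, 6.5, -174.9]
contact_force: [1.4, 1.0, 1.8]
sole local [  -2.8 -151.8  109. ] foot long axis [ 0.997 -0.015  0.077] short [-0.006 -0.993 -0.116] F [1.4 1.  1.8] w 27.5 t 15.43
```

View pics/s4.png

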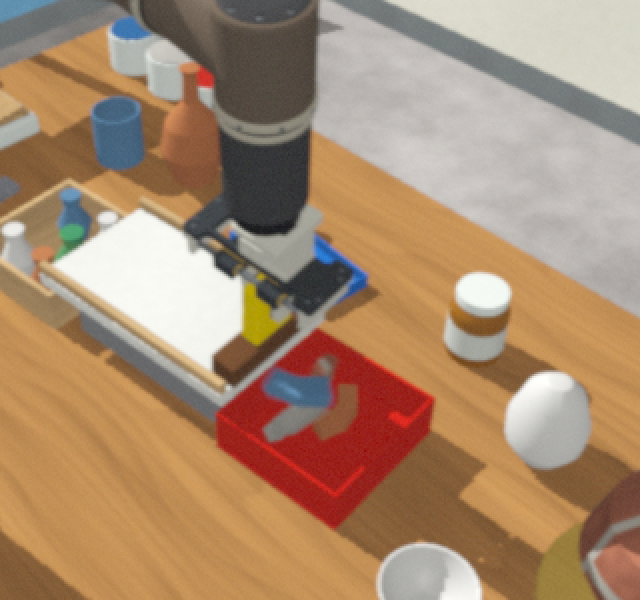

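In the side view the board is empty in front of the foot. The blue, grey, orange and brick shards are all in or dropping into the bin around (310,400). I'll hold with light pressure and confirm.

```bash
python3 -m inch '[{"x":0,"y":-0.15,"z":0.03,"yaw":0},{"x":0,"y":0,"z":0.02,"yaw":0}]'| grep -E "tcp|force|rot"
python3 sc.py
python3 - <<'E'
from h import *
from scipy.spatial.transform import Rotation as R
b=R.from_euler('z',6.07,degrees=True)
im,P=cap('side');save(im[220:380,280:440].repeat(3,0).repeat(3,1),'s5.png')
L=b.inv().apply(P.reshape(-1,3)*1000-[456,14,0]).reshape(P.shape)
hsv=cv2.cvtColor(np.ascontiguousarray(im),cv2.COLOR_RGB2HSV)
m=(abs(L[...,0])<90)&(L[...,1]<-172)&(L[...,1]>-340)&(L[...,2]<100)&(L[...,2]>5)&(hsv[...,1]<170)
q=L[m];print(len(q),np.percentile(q,[0,5,50,95,100],axis=0).round(0))
E
```

```text
tcp_pos: [0.4654, -0.1547, 0.1916]
eef_rot: [174.9, 6.5, -175.0]
contact_force: [0.3, 0.3, 6.0]
sole local [  -3.1 -158.9  107.9] foot long axis [ 0.997 -0.018  0.077] short [-0.009 -0.993 -0.114] F [0.3 0.3 6. ] w 28.0 t 15.65
1129 [[ -57. -282.    5.]
 [ -50. -271.    8.]
 [ -13. -242.   49.]
 [  72. -196.   90.]
 [  89. -172.  100.]]
```

View pics/s5.png

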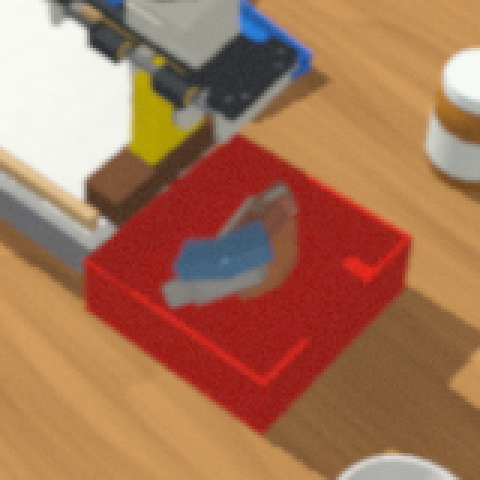

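All four shards lie inside the bin, and the board is clear. I'll lift and carry the scraper back.

```bash
python3 -m inch '[{"x":-0.06,"y":0,"z":-0.4,"yaw":0},{"x":-0.1,"y":0.05,"z":-0.7,"yaw":0},{"x":-0.1,"y":0.1,"z":-1,"yaw":0},{"x":-0.1,"y":0.1,"z":-0.9,"yaw":0},{"x":0,"y":0,"z":-0.2,"yaw":0}]'
python3 sc.py
python3 -m inch '[{"x":-0.7,"y":0.2,"z":0,"yaw":-1},{"x":-0.7,"y":0.2,"z":0,"yaw":-1},{"x":-0.7,"y":0.1,"z":0,"yaw":-1},{"x":-0.7,"y":0.1,"z":0,"yaw":-1},{"x":-0.7,"y":0,"z":0,"yaw":-1}]'
python3 -m inch '[{"x":-0.7,"y":0,"z":0,"yaw":-1},{"x":-0.7,"y":0,"z":0,"yaw":-1},{"x":-0.7,"y":-0.1,"z":0,"yaw":-1},{"x":-0.7,"y":-0.1,"z":0,"yaw":-1},{"x":-0.7,"y":-0.2,"z":0,"yaw":-1}]'
python3 st.py 697 28 250 -92
```

```text
time_s: 16.12
tcp_pos: [0.4585, -0.1561, 0.2699]
eef_rot: [174.8, 5.5, -175.3]
contact_force: [1.1, -1.1, -2.6]
gripper_width: 0.0283
sole local [ -11.6 -159.4  186.2] foot long axis [ 0.998 -0.022  0.059] short [-0.015 -0.993 -0.116] F [ 1.1 -1.1 -2.6] w 28.3 t 16.12
time_s: 16.53
tcp_pos: [0.536, -0.122, 0.2791]
eef_rot: [176.8, 6.7, -154.7]
contact_force: [-0.0, -0.3, -2.4]
gripper_width: 0.0278
time_s: 16.95
tcp_pos: [0.6124, -0.08, 0.2819]
eef_rot: [178.8, 6.8, -133.7]
contact_force: [0.4, -0.0, -2.7]
gripper_width: 0.0276
t 16.95 p [612.4 -80.  281.9] rot [ 178.81    6.78 -133.73] F [ 0.4 -0.  -2.7] M [-0.44  0.3   0.02] w 27.6 j [  7.  12.  -3.  -6. -70. -49.]
units x -5.46 y 0.54 z 1.28 yaw -10.43
```

```bash
python3 -m inch '[{"x":-0.6,"y":0,"z":0.2,"yaw":-1},{"x":-0.6,"y":0,"z":0.2,"yaw":-1},{"x":-0.6,"y":-0.1,"z":0,"yaw":-1},{"x":-0.6,"y":-0.1,"z":0,"yaw":-1},{"x":-0.5,"y":-0.2,"z":0,"yaw":-1}]'
python3 -m inch '[{"x":-0.4,"y":-0.2,"z":0,"yaw":-1},{"x":-0.4,"y":-0.2,"z":0,"yaw":-1},{"x":-0.3,"y":-0.2,"z":0,"yaw":-1},{"x":-0.2,"y":0,"z":0,"yaw":-1},{"x":0,"y":0,"z":0,"yaw":0}]'
python3 st.py 697 28 200 -93; python3 sc.py
```

```text
time_s: 17.37
tcp_pos: [0.6617, -0.0238, 0.2711]
eef_rot: [-179.5, 6.3, -112.8]
contact_force: [0.3, 0.4, -2.8]
gripper_width: 0.0281
time_s: 17.78
tcp_pos: [0.6835, 0.0051, 0.2648]
eef_rot: [-178.7, 5.7, -95.7]
contact_force: [-0.6, -0.9, -2.7]
gripper_width: 0.0276
t 17.78 p [683.5   5.1 264.8] rot [-178.68    5.73  -95.72] F [-0.6 -0.9 -2.7] M [-0.45  0.32 -0.01] w 27.6 j [ 14.  20.   5.  -5. -72. -18.]
units x -0.97 y -0.45 z 2.59 yaw -0.68
sole local [225.6 -28.7 180.5] foot long axis [0.207 0.976 0.063] short [ 0.978 -0.207 -0.003] F [-0.6 -0.9 -2.7] w 27.6 t 17.78
```

```bash
cat >> sc.py <<'E'
print("sole world",c.round(1),"long axis w",S.apply([0,1,0]).round(3))
E
python3 -m inch '[{"x":-0.1,"y":-0.3,"z":0.5,"yaw":-0.6},{"x":-0.1,"y":-0.2,"z":0.8,"yaw":0},{"x":-0.1,"y":0,"z":0.9,"yaw":0},{"x":0,"y":0,"z":0.9,"yaw":0},{"x":0,"y":0,"z":0.6,"yaw":0}]'
python3 -m inch '[{"x":0,"y":0,"z":0.2,"yaw":0},{"x":0,"y":0,"z":0,"yaw":0},{"x":0,"y":0,"z":0,"yaw":0},{"x":0,"y":0,"z":0,"yaw":0}]'
python3 st.py; python3 sc.py
python3 - <<'E'
from h import *
im,P=cap('side');save(im[170:310,290:450].repeat(4,0).repeat(4,1),'s6.png')
hsv=cv2.cvtColor(np.ascontiguousarray(im),cv2.COLOR_RGB2HSV).astype(int)
v,u=np.mgrid[:480,:640]
m=(u>290)&(u<450)&(v>170)&(v<310)&(abs(P[...,0]-.69)<.06)&(abs(P[...,1]-.03)<.12)&(P[...,2]>.03)&(P[...,2]<.2)&(hsv[...,2]<130)&(hsv[...,0]<20)&(hsv[...,1]>80)
q=P[m]*1000
print(len(q),np.percentile(q,[1,50,99],axis=0).round(0))
for lo in range(-60,120,30):
    e=q[(q[:,1]>=lo)&(q[:,1]<lo+30)]
    if len(e)>5: print(lo,len(e),"z",np.percentile(e[:,2],[3,97]).round(0),"x",np.percentile(e[:,0],[3,97]).round(0))
E
```

```text
time_s: 18.2
tcp_pos: [0.698, 0.0191, 0.1701]
eef_rot: [-178.6, 5.6, -93.9]
contact_force: [-0.8, -0.5, -3.0]
gripper_width: 0.0277
time_s: 18.53
tcp_pos: [0.6938, 0.0182, 0.1585]
eef_rot: [-179.3, 5.5, -94.4]
contact_force: [0.7, 0.5, -2.8]
gripper_width: 0.0279
t 18.53 p [693.8  18.2 158.5] rot [-179.31    5.47  -94.4 ] F [ 0.7  0.5 -2.8] M [-0.4   0.2   0.03] w 27.9 j [ 15.  25.  -1.  -6. -62. -17.]
sole local [236.1 -17.   74.2] foot long axis [0.184 0.981 0.059] short [ 0.983 -0.183 -0.014] F [ 0.7  0.5 -2.8] w 27.9 t 18.53
sole world [692.6  22.   74.2] long axis w [0.079 0.995 0.059]
470 [[668. -59.  81.]
 [679. -18. 103.]
 [706.  95. 114.]]
-60 181 z [ 82. 110.] x [669. 705.]
-30 102 z [ 84. 112.] x [670. 705.]
0 55 z [ 83. 111.] x [673. 679.]
30 53 z [ 84. 113.] x [676. 682.]
60 66 z [ 84. 115.] x [678. 690.]
90 13 z [ 84. 113.] x [680. 689.]
```

View pics/s6.png

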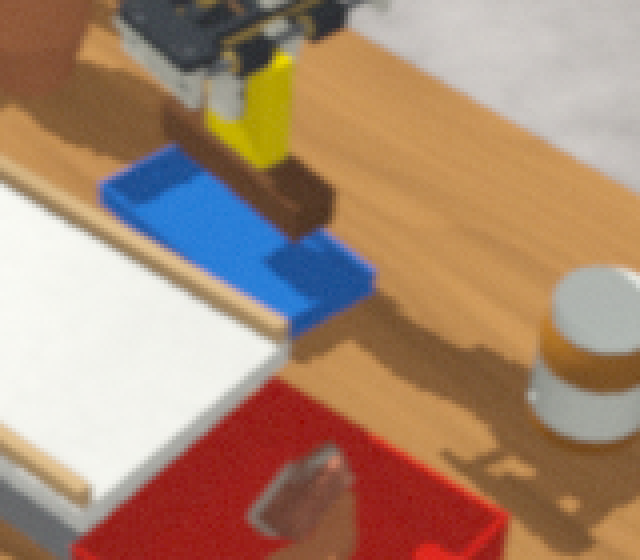

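The scraper hangs level over the tray. Its foot spans y -59..95 with bottom z about 82, and its yaw is about the tray's. I'll descend.

```bash
python3 -m inch '[{"x":0,"y":-0.15,"z":0.4,"yaw":0},{"x":0,"y":-0.05,"z":0.6,"yaw":0},{"x":0,"y":0,"z":0.6,"yaw":0},{"x":0,"y":0,"z":0.4,"yaw":0},{"x":0,"y":0,"z":0.15,"yaw":0}]'
python3 -m inch '[{"x":0,"y":0,"z":0,"yaw":0},{"x":0,"y":0,"z":0,"yaw":0}]'
python3 st.py; python3 sc.py
```

```text
time_s: 19.0
tcp_pos: [0.7051, 0.023, 0.1093]
eef_rot: [-178.6, 5.6, -94.4]
contact_force: [-0.5, 0.4, -3.3]
gripper_width: 0.0279
time_s: 19.17
tcp_pos: [0.705, 0.0229, 0.1083]
eef_rot: [-178.6, 5.6, -94.4]
contact_force: [1.1, 0.0, -2.3]
gripper_width: 0.0276
t 19.17 p [705.   22.9 108.3] rot [-178.65    5.62  -94.41] F [ 1.1  0.  -2.3] M [-0.41  0.25  0.01] w 27.6 j [ 15.  28.  -3.  -6. -56. -16.]
sole local [248.8 -13.5  24. ] foot long axis [0.184 0.981 0.062] short [ 0.983 -0.185 -0.003] F [ 1.1  0.  -2.3] w 27.6 t 19.17
sole world [704.8  26.9  24. ] long axis w [0.08  0.995 0.062]
```

```bash
python3 -m inch '[{"x":-0.1,"y":0.15,"z":0.15,"yaw":0},{"x":-0.05,"y":0.1,"z":0.2,"yaw":0},{"x":0,"y":0,"z":0.15,"yaw":0}]'|grep -E "tcp|force"
python3 -m inch '[{"x":0,"y":0,"z":0.08,"yaw":0}]'|grep -E "tcp|force"
python3 -m inch '[{"x":0,"y":0,"z":0.06,"yaw":0}]'|grep -E "tcp|force"
python3 -m inch '[{"x":0,"y":0,"z":0.04,"yaw":0}]'|grep -E "tcp|force"
python3 sc.py
```

```text
tcp_pos: [0.7005, 0.0288, 0.098]
contact_force: [0.3, -0.5, -3.2]
tcp_pos: [0.7004, 0.0292, 0.0958]
contact_force: [-0.4, 0.3, -2.5]
tcp_pos: [0.7004, 0.0295, 0.0942]
contact_force: [0.9, 0.6, -3.0]
tcp_pos: [0.7003, 0.0297, 0.093]
contact_force: [0.8, -0.2, -2.7]
sole local [245.2  -6.2   8.7] foot long axis [0.184 0.981 0.063] short [ 0.983 -0.184  0.001] F [ 0.8 -0.2 -2.7] w 27.9 t 19.67
sole world [700.5  33.7   8.7] long axis w [0.079 0.995 0.063]
```

```bash
python3 -m inch '[{"x":0,"y":0,"z":0.06,"yaw":0}]'|grep -E "tcp|force"
python3 -m inch '[{"x":0,"y":0,"z":0.05,"yaw":0}]'|grep -E "tcp|force"
python3 -m inch '[{"x":0,"y":0,"z":0.04,"yaw":0}]'|grep -E "tcp|force"
python3 -m inch '[{"x":0,"y":0,"z":0.03,"yaw":0}]'|grep -E "tcp|force"
python3 sc.py
```

```text
tcp_pos: [0.7006, 0.0298, 0.0917]
contact_force: [0.6, 0.0, -3.2]
tcp_pos: [0.7009, 0.03, 0.0911]
contact_force: [-3.0, 2.4, 8.2]
tcp_pos: [0.7009, 0.0301, 0.0911]
contact_force: [-4.9, 1.7, 6.2]
tcp_pos: [0.7008, 0.03, 0.0913]
contact_force: [-2.2, -0.3, 3.0]
sole local [245.7  -6.    7. ] foot long axis [0.183 0.981 0.062] short [ 0.983 -0.183  0.002] F [-2.2 -0.3  3. ] w 27.6 t 20.0
sole world [701.  34.   7.] long axis w [0.078 0.995 0.062]
```

The tray floor is felt at 91 mm, with about 6 N bearing. I'll release.

```bash
python3 -m inch '[{"x":0,"y":0,"z":0,"yaw":0},{"x":0,"y":0,"z":0,"yaw":0},{"x":0,"y":0,"z":0,"yaw":0},{"x":0,"y":0,"z":0,"yaw":0},{"x":0,"y":0,"z":0,"yaw":0}]' 1
python3 -m inch '[{"x":0,"y":0,"z":0,"yaw":0},{"x":0,"y":0,"z":0,"yaw":0},{"x":0,"y":0,"z":0,"yaw":0}]'
python3 st.py
```

```text
time_s: 20.42
tcp_pos: [0.7029, 0.0301, 0.0931]
eef_rot: [-178.1, 5.7, -94.3]
contact_force: [-0.1, -0.3, 0.1]
gripper_width: 0.0558
time_s: 20.67
tcp_pos: [0.7031, 0.03, 0.093]
eef_rot: [-178.1, 5.7, -94.3]
contact_force: [0.3, -0.3, -0.7]
gripper_width: 0.0758
t 20.67 p [703.1  30.   93. ] rot [-178.06    5.69  -94.27] F [ 0.3 -0.3 -0.7] M [-0.27  0.22 -0.03] w 75.8 j [ 16.  28.  -5.  -6. -53. -17.]
```

```bash
python3 -m inch '[{"x":0,"y":0,"z":-0.3,"yaw":0},{"x":0,"y":0,"z":-0.5,"yaw":0},{"x":0,"y":0,"z":-0.7,"yaw":0},{"x":0,"y":0,"z":-0.8,"yaw":0},{"x":0,"y":0,"z":-0.8,"yaw":0}]'|grep -E "tcp|force"
python3 -m inch '[{"x":0,"y":0,"z":-1,"yaw":0},{"x":0,"y":0.1,"z":-1,"yaw":0},{"x":0,"y":0.5,"z":-1,"yaw":0},{"x":0,"y":0.6,"z":-0.3,"yaw":0},{"x":0,"y":0.6,"z":0,"yaw":0}]'|grep -E "tcp|force"
python3 -m inch '[{"x":0.8,"y":0.5,"z":0,"yaw":0},{"x":1,"y":0.3,"z":0,"yaw":0},{"x":1,"y":0,"z":0,"yaw":0},{"x":1,"y":0,"z":0,"yaw":0},{"x":1,"y":0,"z":0,"yaw":0}]'|grep -E "tcp|force"
python3 -m inch '[{"x":1,"y":0,"z":0,"yaw":0},{"x":1,"y":0,"z":0,"yaw":0},{"x":1,"y":0,"z":0,"yaw":0},{"x":0.5,"y":0,"z":0,"yaw":0},{"x":0,"y":0,"z":0,"yaw":0}]'|grep -E "tcp|force"
python3 -m inch '[{"x":0,"y":0,"z":0,"yaw":0},{"x":0,"y":0,"z":0,"yaw":0},{"x":0,"y":0,"z":0,"yaw":0},{"x":0,"y":0,"z":0,"yaw":0},{"x":0,"y":0,"z":0,"yaw":0}]'|grep -E "tcp|force"
python3 st.py
python3 -c "
from h import *
im,P=cap('top');save(im[110:350,80:540][:,:].repeat(1,0),'t7.png')
im,P=cap('side');save(im,'s7.png')"
```

```text
tcp_pos: [0.6972, 0.0219, 0.1703]
contact_force: [0.8, 0.2, 1.1]
tcp_pos: [0.6516, 0.0155, 0.2662]
contact_force: [1.4, -0.9, -0.0]
tcp_pos: [0.6204, -0.1017, 0.2662]
contact_force: [-0.1, -0.1, -0.3]
tcp_pos: [0.6127, -0.1973, 0.2649]
contact_force: [-0.0, 1.7, 0.3]
tcp_pos: [0.6131, -0.1955, 0.2678]
contact_force: [0.7, -0.4, -0.5]
t 22.75 p [ 613.1 -195.5  267.8] rot [-176.45    5.69  -93.83] F [ 0.7 -0.4 -0.5] M [-0.3   0.27  0.04] w 87.9 j [ -4.  16.  -0.  -6. -71.   2.]
```

View pics/t7.png

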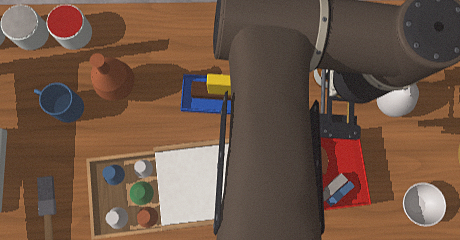

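View pics/s7.png

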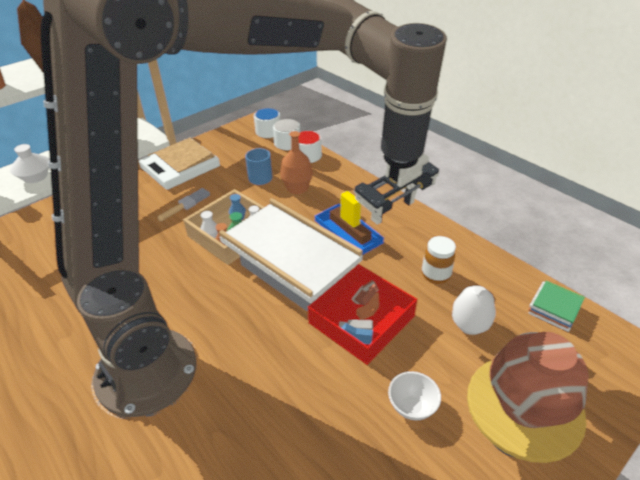

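The side view shows the scraper upright in the tray at (350,220), the board bare, and the shards in the bin at (362,308). The bystanders look in place and the gripper is clear. I'll do a quick numeric check, then hand in.

Run:
```python
from h import *
im,P=cap('side'); q=P*1000
hsv=cv2.cvtColor(np.ascontiguousarray(im),cv2.COLOR_RGB2HSV).astype(int)
b=(abs(q[...,0]-695)<60)&(abs(q[...,1]-30)<110)
y=b&(hsv[...,0]>20)&(hsv[...,0]<35)&(hsv[...,1]>150)&(q[...,2]>40)
f=b&(hsv[...,2]<130)&(hsv[...,0]<20)&(q[...,2]>8)&(q[...,2]<60)
for n,m in(("handle",y),("foot",f)): print(n,m.sum(),np.percentile(q[m],[2,50,98],axis=0).round(0))
print(r.close_job())
```

```text
handle 553 [[687.  -1.  42.]
 [693.  23.  94.]
 [714.  64. 131.]]
foot 431 [[678. -46.  13.]
 [688.  -3.  34.]
 [713. 104.  43.]]
the job is handed in; nothing more can be done
None
```

I swept all four shards off the board into the red bin and stood the scraper back upright in its blue tray. I handed the job in at about 23 s.

- **Last checks:** the pictures show the board bare and the shards in the bin, though in the last ones they overlap. The scraper stands level in the tray, with its handle top at about 130 mm and its foot at about 40 mm. The bystanders look undisturbed, but I did not measure their positions again.
- **Low bearing at the start:** while easing the sole down, the bearing fell to about 1–2 N over the first 4 mm, before it reached any shard. I pressed again there, where it briefly read about 15 N. From then until the shards were off the end, the readings were about 4–14 N after taking off the scraper's weight.
- **Tilt during the sweep:** the tool drifted to about 8° of tilt. By my estimate the sole ran with its leading edge up to about 6° low, so it bore on that edge rather than flat.
- **First grasp:** I had to reopen and re-centre the gripper once because it had drifted 9 mm; the fingers may have just touched the handle.

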